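# Wedge the sprung guard door shut

## Robot

A 6-joint arm with a two-finger parallel gripper is mounted at the origin on the work surface. World frame = base frame: x ahead of the robot, y to its left, z up, the work surface at z = 0. Lengths are in m, angles in rad, forces in N, time in s.
With the tool pointing down it reaches from about 0.325 to 0.775 m from the base axis. Payload 9.3 kg.
Tool frame: the origin (TCP) lies between the finger pads; the fingertips stand 17 mm ahead of it and the grasp point (between the pads) lies 2 mm behind it; z points along the fingers, y is the line along which they close (so a half turn about z gives the same grasp; the last joint's range is limited). The gripper opens to 85 mm and grips with 20 to 120 N. Pads are 22 mm wide; open, the fingers measure 114 mm over their backs; the gripper's body (76 mm by 85 mm) begins 54 mm behind the grasp point. The pads swing forward as they close: fully open they stand 13 mm farther back than shut.
Start: joints at [1.066, 0.259, 0.021, 1.334, 0, 1.418], TCP at [0.19, 0.516, 0.248] pointing down, gripper open.
Joint ranges: [-3.04, 3.04], [-0.91, 1.82], [-1.04, 1.36], [-1.92, 1.95], [-1.52, 1.45], [-3.14, 3.14]. Speed limits (rad/s): [2.22, 2.22, 2.79, 3.14, 3.14, 3.14].

## Interface

Orientations are given as a unit quaternion [x, y, z, w].
In Python, from rig import ctrl gives the robot as it stands. The module is installed in compiled form; this text tells all that it offers.
- The arm moves only by the tool drive_tool, never from a script. Its argument "rows" is a list of rows, each a list of 3 entries, a list of its own where there are three numbers: the shift along the tool's x, y, z in cm, then the turn about the tool's z in rad, then the opening, from 0 (shut) to 1 (fully open). In form: [[[dx, dy, dz], roll, gripper], ...]. A call has 1 to 8 rows; each row is the pose to reach, as a shift and turn from the pose commanded when the call began, along the tool's axes at that moment; what a row does not reach only later rows make up. A row lasts 1/8 s, in which the tool goes at most 62.5 mm and 10.7 degrees, less where a joint would pass 70% of its speed; a pose out of reach is approached as far as the arm can. A call with a gripper value outside its range is refused whole. The fingers move at their own pace and stop on an object; "force" is the grip in N (left out, the last holds). Time passes only in rows, so rows that repeat a pose let the fingers close. It gives the time, the measured TCP pose, the force, the opening and the grip force at its end, in the units of the state.
- ctrl.read_state(): the state, without advancing time (a new reading comes with each control period).
- ctrl.camera(name): name is "scene" or "top" or "wrist"; returns (picture, depth): 480x640x3 uint8, red, green, blue; 480x640 float32, m along the optical axis (not along the pixel's ray), 0 where there is no reading.
- ctrl.get_calibration(name): a dict with "fovy" (degrees; the focal length in pixels is half the picture's height over the tangent of half this angle, whatever the lens; pixels are square), "cx", "cy" (the principal point, pixels), "R" (3x3) and "t" (3): a world point X has camera coordinates R X + t. Camera axes: x right, y down, z forward; pixel columns grow to the right and rows downward; lengths in m; the calibration is good to about 2 mm. A picture is of the moment at which its call begins: read the wrist's pose just before it. get_calibration takes no time and is no camera call; for the wrist camera it gives the pose at the moment of the call.
- ctrl.sign_off(): hands the job in; it is judged then, once.
The state is a dict: "t": time; "joint_positions": joint angles; "joint_vel": joint speeds; "effort": joint torques, N m; "ee_pos": TCP position; "eef_rot": TCP orientation; "ft_force": force on the tool from outside, world axes, zero at the start; "wrist_torque": the same for the moment, N m; "finger_gap": finger opening in m; "gripper_force": force on a finger pad.
Only numpy, scipy, OpenCV 4.12 (cv2) and the standard library are available. Lean on these libraries where they do the work, as an engineer would, in place of code of your own. Each camera call takes 0.05 s, during which the arm holds its last target. There are 200 camera calls.

## Task

The catch of the test fixture's guard door is gone and its sprung hinge pushes it ajar. Take the wooden wedge, slide it thin end first, flat on the bench, under the free half of the door, and tap it in gently until the door is shut against its frame and stays jammed shut on its own, without driving the wedge so hard that it lifts the door and strains the hinge; leave the things lying about where they are.

Things in the scene. Friction and masses are not known exactly. Their poses are not given: they have to be found in the camera images.
- guard: Guard of a test fixture: fixed open frame of aluminium profile with clear sides, 304 mm wide, 280 high. Origin: on the bench, middle of the width, mid-plane of the shut door. x points into the guard (the way the wedge goes in), y to the left of one facing the door, z up. Posts beside the door at y = +-142 mm, x 10 to 30 mm. Behind the shut door the bench is free to x = 90 mm.
- lamp_bar (a point): Middle of the underside of the lamp bar fixed to the guard: 300 mm long along the guard's y, 30 mm wide (x -80 to -50 mm), 255 mm above the bench, in front of the door. A vertical tool at the foot of the door would hit it: lean in below it, tilted 25 to 45 degrees from vertical, fingertips pointing towards the door.
- flap (a joint): Angle of the door, rad: 0 shut (solid stop); grows as the free edge swings out to -x of the guard. Upright aluminium-framed clear panel 250 mm wide, 190 high, 10 thick. A spring pushes it to about 0.3 rad ajar; 1 N at the free edge shuts it. Pushed in against its lower edge the wedge swings it shut, then jams. It weighs 6 N, then gives upward 1 mm per 5 N; over 15 N spoils the hinge.
- hinge_foot (a point): Point on the bench under the door's upright hinge (at x = 0, y = +125 mm of the guard). Same axes as the guard.
- door_foot (a point): Point on the bench below the front face of the shut door, in its free half, 195 mm from the hinge and 54 mm from the free edge: a good place for the wedge. Axes as the guard. The gap from bench to the door's lower edge is 8 to 15.5 mm, different each time and not measured: it must be felt with the wedge.
- wedge_head (a point): Centre of the head of the wooden wedge (90 g): a block 24 mm long (x), 26 wide (y), 38 high, to be grasped across y; this point is 19 mm above its flat sole. From it a taper 26 mm wide runs along x (x is from head to tip, z up): 19 mm high at the head, 12 mm ahead of this point, falling evenly to 5 mm at the tip, 67 mm ahead. Pushed tight, it does not slide back.
- wedge_tip (a point): Middle of the thin end of the wedge, on its sole; same axes.
- wedge: The same wedge; origin under the centre of its head, on its sole.
- spool: Bystander: grey reel, 60 mm across, 42 mm high. Origin under its centre.
- jar: Bystander: white jar with black cap, 56 mm across, 70 mm high. Origin under its centre.
- meter: Bystander: grey flat instrument 75 x 140 x 35 mm. Origin under its centre.
Not all that is in view belongs to the job. Of the things shaped like the wedge, the wooden one is meant.

How it is judged:
On the way:
1. the fingers drive the wedge under the free half of the door until the door is shut (within 0.03 rad) (contact force between the fingers and wedge above 2 N and value of joint flap below 0.03 rad and x of wedge_tip in the frame of guard above 0.003 m and y of wedge_tip in the frame of guard below 0 m and angle between wedge's own z axis and vertical below 0.2 rad), for 0.1 s.
At the end, for the whole second after the job is handed in: The door stays shut by itself (within 0.02 rad of its stop) with the wedge lying flat on the bench (within 0.1 rad), at rest, its thin end at least 8 mm beyond the front face of the door, under the free half of the door (the half away from the hinge), its head in front of the door (value of joint flap below 0.02 rad and x of wedge_tip in the frame of guard above 0.003 m and y of wedge_tip in the frame of guard between -0.12 and 0 m and x of wedge_head in the frame of guard below -0.005 m and angle between wedge's own z axis and vertical below 0.1 rad and height (world z) of wedge_tip below 0.006 m and linear speed of wedge below 0.01 m/s); the robot touches nothing.
It fails at once if the spool, jar or meter is shifted by more than 20 mm (distance of any of spool, jar, meter from where it was at the start of the episode above 0.02 m).
It fails at once if something presses on the door with more than 15 N (the wedge overdriven, lifting the door) (contact force between anything else and flap above 15 N).
It also fails if it takes over 56 s, if anything falls off the work surface, if the arm or the gripper's body presses on something with over 40 N, if the wrist force passes 120 N, or if a joint passes its speed limit or range.

## Working session

There is one attempt and no reset: what is moved stays moved. The work goes in short steps, Python scripts to look and compute and a tool call to move; the robot and the scene stay as the last step left them, time stands still between calls to the robot, and variables do not carry over. Pictures are saved under pics/ and viewed, at most 10 in all, crops included, and the job is handed in when it is done.

Besides the shell and the picture viewer there is one more tool, called after "Call:" by a JSON object that holds its "name" and its "arguments", one argument or row to a line. drive_tool: Moves the arm, as the interface text tells. Its arguments: {"type":"object","properties":{"rows":{"type":"array","items":{"type":"array"}},"force":{"type":"number"}},"required":["rows"]}

```bash
mkdir -p pics
cat > h.py <<'E'
import numpy as np,cv2
from rig import ctrl
def cal(n):
    c=ctrl.get_calibration(n); f=240/np.tan(np.radians(c['fovy'])/2)
    return f,c['cx'],c['cy'],np.array(c['R']),np.array(c['t'])
def ray(c,u,v,z):
    f,cx,cy,R,t=c; d=R.T@np.array([(u-cx)/f,(v-cy)/f,1]); o=-R.T@t
    return o+d*(z-o[2])/d[2]
def proj(c,X):
    f,cx,cy,R,t=c; p=R@np.array(X)+t; return p[0]/p[2]*f+cx,p[1]/p[2]*f+cy
def depth_pt(c,u,v,D):
    f,cx,cy,R,t=c; z=D[int(v),int(u)]; return R.T@(np.array([(u-cx)/f*z,(v-cy)/f*z,z])-t)
E
python3 - <<'E'
from h import *
for n in ['scene','top']:
    p,d=ctrl.camera(n); cv2.imwrite(f'pics/{n}0.png',p[:,:,::-1]); np.save(f'{n}0.npy',d)
    print(n,[np.round(x,3).tolist() for x in cal(n)])
print(ctrl.read_state())
E
```

```text
scene [506.128, 319.866, 236.231, [[0.804, 0.595, 0.004], [0.511, -0.687, -0.517], [-0.305, 0.417, -0.856]], [-0.417, -0.2, 1.326]]
top [529.018, 319.744, 234.758, [[-0.025, -1.0, -0.009], [-0.992, 0.026, -0.125], [0.125, 0.006, -0.992]], [-0.017, 0.543, 1.211]]
{'t': 0.1, 'joint_positions': array([ 1.06640919e+00,  2.59130286e-01,  2.08414235e-02,  1.33372473e+00,
       -1.30333308e-06,  1.41818296e+00]), 'joint_vel': array([ 9.40037876e-05, -1.38952194e-03,  1.17913502e-03,  3.20423780e-04,
       -6.94382399e-04, -2.56220264e-04]), 'effort': array([ 4.50713269e-03, -5.56689227e+01,  3.45074129e+01,  1.15629612e-02,
       -1.52262428e-04, -4.66098959e-05]), 'ee_pos': array([0.18940445, 0.51610322, 0.24773115]), 'eef_rot': array([ 1.74981371e-01,  9.84571556e-01, -5.76297779e-04, -1.95742630e-04]), 'ft_force': array([ 0.39954703, -1.4332281 , -0.32862866]), 'wrist_torque': array([0.03318922, 0.00214542, 0.0295111 ]), 'gripper_force': 0.0, 'finger_gap': 0.0854095713310893}
```

View pics/scene0.png

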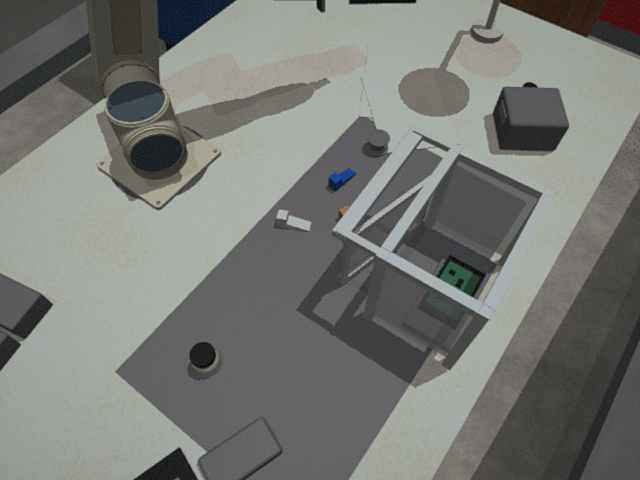

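View pics/top0.png

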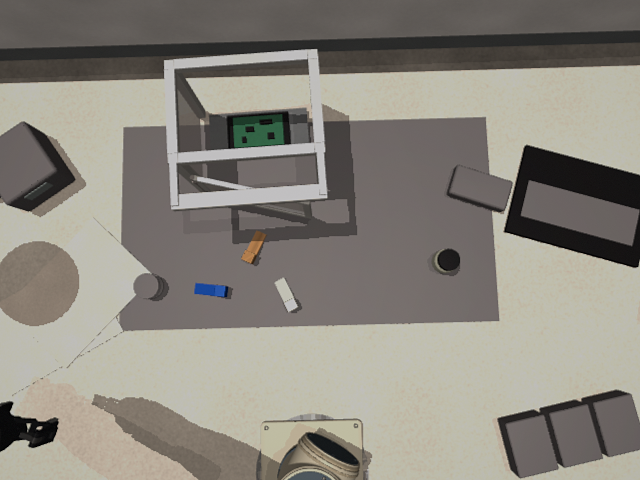

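Run:
```python
from h import *
p=cv2.imread('pics/top0.png'); cv2.imwrite('pics/crop.png',cv2.resize(p[40:320,150:350],None,fx=2.14*1.3,fy=2.14,interpolation=cv2.INTER_CUBIC) if 0 else cv2.resize(p[40:320,120:360],(514*1,600),interpolation=cv2.INTER_CUBIC))
d=np.load('top0.npy'); c=cal('top')
for u,v in [(170,60),(312,57),(174,158),(321,150),(178,200),(320,191),(250,152),(250,195),(215,184),(250,190+8),(300,215),(255,247),(287,294),(212,291),(250,300)]:
    print(u,v,np.round(depth_pt(c,u,v,d),3))
h=cv2.cvtColor(p,cv2.COLOR_BGR2HSV)
m=((h[:,:,0]>5)&(h[:,:,0]<25)&(h[:,:,1]>110)&(h[:,:,2]>60)).astype('uint8'); m[:, :200]=0;m[:,300:]=0;m[:220]=0;m[280:]=0
ys,xs=np.nonzero(m); print(len(xs),cv2.boxPoints(cv2.minAreaRect(np.c_[xs,ys].astype('f4'))))
for y,x in zip(ys[::12],xs[::12]): print(x,y,np.round(depth_pt(c,x,y,d)*1000),end=';')
```

```text
170 60 [0.865 0.253 0.282]
312 57 [ 0.863 -0.026  0.282]
174 158 [0.667 0.244 0.28 ]
321 150 [ 0.675 -0.039  0.28 ]
178 200 [0.586 0.237 0.274]
320 191 [ 0.595 -0.035  0.28 ]
250 152 [0.675 0.098 0.28 ]
250 195 [0.592 0.099 0.275]
215 184 [0.632 0.181 0.201]
250 198 [0.585 0.099 0.278]
300 215 [0.591 0.015 0.03 ]
255 247 [0.519 0.124 0.014]
287 294 [0.406 0.05  0.014]
212 291 [0.417 0.227 0.012]
250 300 [ 0.394  0.14  -0.003]
370 [[240.80002 258.40002]
 [255.40002 229.20001]
 [266.60004 234.80002]
 [252.00003 264.00003]]
256 231 [559. 122.   6.];259 233 [553. 115.  11.];262 234 [551. 108.   8.];262 235 [549. 108.   5.];262 236 [546. 108.   6.];261 237 [543. 110.   8.];261 238 [541. 110.   6.];260 239 [539. 113.   9.];260 240 [536. 112.  13.];259 241 [534. 115.  11.];258 242 [531. 117.  15.];257 243 [529. 119.  14.];256 244 [527. 122.  11.];255 245 [524. 124.  17.];254 246 [522. 127.  14.];253 247 [519. 129.  15.];252 248 [517. 131.  15.];251 249 [514. 133.  20.];248 250 [512. 140.  19.];246 251 [508. 142.  39.];258 251 [510. 118.   7.];255 252 [507. 124.  15.];253 253 [502. 125.  42.];250 254 [500. 132.  42.];247 255 [498. 140.  38.];244 256 [496. 147.  40.];243 257 [494. 149.  38.];241 258 [492. 154.  38.];253 258 [492. 127.  29.];253 259 [490. 128.  25.];248 261 [484. 138.  35.];
```

View pics/crop.png

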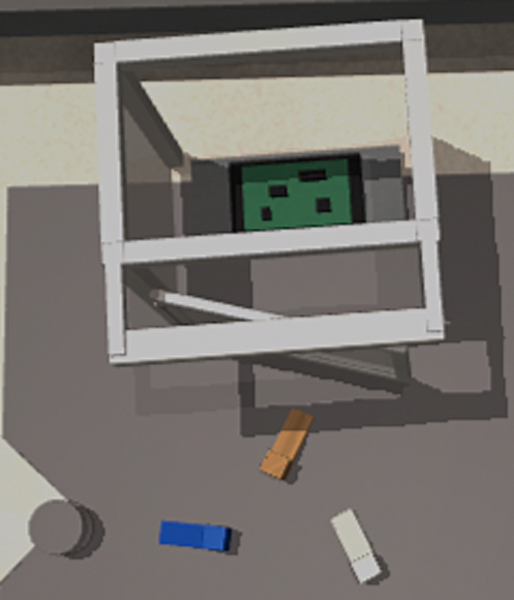

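Lookalikes in the top view are blue (212,291), white/grey (287,294) and brown wood-coloured (255,247). The crop confirms the brown one is the wooden wedge. Its head is towards the robot and its tip towards the door. The spool is at (147,286), the door's top edge runs from (195,180) to (310,218), and the lamp bar is at row ~197.

Call:
{"name": "drive_tool", "arguments": {
  "rows": [
    [[-5,-4,0],0,1],
    [[-10,-8,0],0,1],
    [[-15,-12,0],0,1],
    [[-20,-16,0],0,1],
    [[-26,-20,0],0,1],
    [[-32,-24,0],0,1],
    [[-37,-28,0],0,1],
    [[-37,-28,0],0.06,1]
  ]
}}

```text
t: 1.1
ee_pos: [0.4416, 0.1233, 0.2479]
eef_rot: [0.206, 0.978, -0.0, -0.0]
ft_force: [-1.4, -0.1, -0.7]
finger_gap: 0.0853
gripper_force: 0.0
```

Run:
```python
from h import *
from scipy.spatial.transform import Rotation as Ro
s=ctrl.read_state(); print(s['t'],s['ee_pos'],np.round(s['joint_positions'],3)); print(np.round(Ro.from_quat(s['eef_rot']).as_matrix(),3))
c=cal('wrist'); p,d=ctrl.camera('wrist'); cv2.imwrite('pics/w1.png',p[:,:,::-1]); np.save('w1.npy',d)
h=cv2.cvtColor(p,cv2.COLOR_RGB2HSV)
m=(h[:,:,0]>5)&(h[:,:,0]<25)&(h[:,:,1]>110)&(h[:,:,2]>50)&(d>0)
ys,xs=np.nonzero(m); P=np.array([depth_pt(c,x,y,d) for x,y in zip(xs,ys)])
print(len(P))
H=P[P[:,2]>.031]
if len(H): print('headtop',cv2.minAreaRect((H[:,:2]*1000).astype('f4')),len(H), H[:,2].mean())
T=P[(P[:,2]<.025)&(P[:,2]>.003)]; print('taper',cv2.minAreaRect((T[:,:2]*1000).astype('f4')),len(T)) if len(T) else 0
# guard from top depth
ct=cal('top'); dt=np.load('top0.npy'); pt=cv2.imread('pics/top0.png')
f,cx,cy,R,t=ct; v,u=np.mgrid[0:480,0:640]; X=np.stack([(u-cx)/f*dt,(v-cy)/f*dt,dt],-1); W=(X-t)@R
m=(W[...,2]>.265)&(W[...,2]<.295)&(u>150)&(u<340)&(v<230)&(dt>0)
print('guard rect',cv2.minAreaRect((W[m][:,:2]*1000).astype('f4')))
for a,b in((140,172),(175,215)):
    mm=m&(v>a)&(v<b)&(u>190)&(u<305); Q=W[mm]; k=np.polyfit(Q[:,1],Q[:,0],1); r=Q[:,0]-np.polyval(k,Q[:,1]); print('bar',k,np.percentile(r,[2,98]),Q[:,2].mean())
```

```text
1.1 [0.44160406 0.12328704 0.24788362] [ 0.089  0.103 -0.177  1.292 -0.     0.505]
[[-0.915  0.404 -0.001]
 [ 0.404  0.915 -0.   ]
 [ 0.    -0.001 -1.   ]]
1819
headtop ((493.7660217285156, 136.3828125), (25.528045654296875, 24.042036056518555), 64.51885223388672) 717 0.03826047471089375
taper ((518.7030029296875, 124.67411804199219), (25.901607513427734, 79.38848876953125), 64.4920654296875) 1050
guard rect ((725.1658325195312, 108.74394226074219), (302.4107666015625, 304.6376647949219), 2.7707197666168213)
bar [-0.04803542  0.67810095] [-0.00891293  0.01140484] 0.27898479896498274
bar [-0.04851981  0.59356523] [-0.01395711  0.01537742] 0.276819970641051
```

View pics/w1.png

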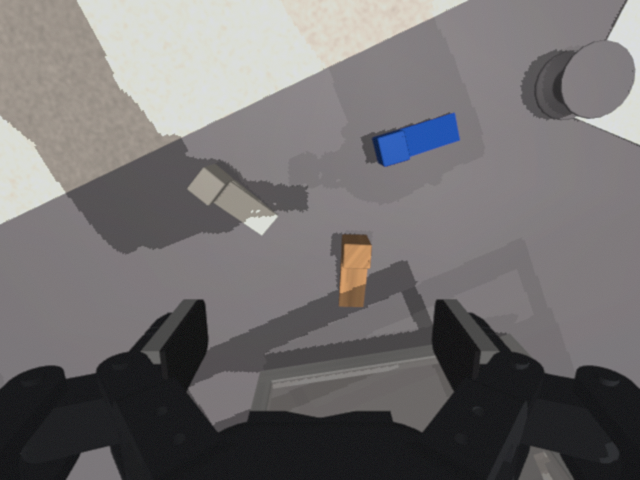

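Close view: the wooden wedge is at (355,270), with white at (235,200) and blue at (415,140), so the choice is clear. I'm going down onto its head.

Call:
{"name": "drive_tool", "arguments": {
  "rows": [
    [[-2,1.6,5],0.03,1],
    [[-4.2,3.3,10],0.03,1],
    [[-4.2,3.3,15],0.03,1],
    [[-4.2,3.3,20],0.03,1],
    [[-4.2,3.3,22.2],0.03,1],
    [[-4.2,3.3,22.2],0.03,0.2],
    [[-4.2,3.3,22.2],0.03,0.2],
    [[-4.2,3.3,22.2],0.03,0.2]
  ],
  "force": 40
}}

```text
t: 2.15
ee_pos: [0.4928, 0.1396, 0.0276]
eef_rot: [0.219, 0.976, 0.0, 0.001]
ft_force: [-0.4, 0.7, -1.1]
finger_gap: 0.0321
gripper_force: 0.0
```

Call:
{"name": "drive_tool", "arguments": {
  "rows": [
    [[0,0,0],0,0],
    [[0,0,0],0,0],
    [[0,0,0],0,0],
    [[0,0,-1],0,0],
    [[-1.4,-2.3,-1],-0.12,0],
    [[-2.8,-4.6,-1],-0.25,0],
    [[-4.2,-7,-1],-0.37,0],
    [[-5.7,-9.3,-1],-0.49,0]
  ]
}}

```text
t: 3.15
ee_pos: [0.504, 0.0301, 0.0371]
eef_rot: [-0.026, 1.0, -0.0, 0.0]
ft_force: [-0.5, -0.3, -0.2]
finger_gap: 0.0254
gripper_force: 39.5
```

Call:
{"name": "drive_tool", "arguments": {
  "rows": [
    [[0,0,0],0,0],
    [[0,0,0.6],0,0],
    [[0,0,1.0],0,0],
    [[0,0,1.0],0,0]
  ]
}}

```text
t: 3.65
ee_pos: [0.5037, 0.0315, 0.0275]
eef_rot: [-0.024, 1.0, -0.0, 0.0]
ft_force: [-6.2, -1.0, 18.3]
finger_gap: 0.0257
gripper_force: 42.3
```

Run:
```python
from h import *
s=ctrl.read_state(); print(s)
p,d=ctrl.camera('scene'); cv2.imwrite('pics/s2.png',cv2.resize(p[60:360,180:580,::-1],(800,600)))
```

```text
{'t': 3.65, 'joint_positions': array([-1.03540743e-01,  3.52976409e-01, -4.60035930e-01,  7.56846214e-01,
       -7.19443359e-04, -1.51662438e-01]), 'joint_vel': array([ 0.00038947,  0.00139219, -0.00257941,  0.00076503,  0.00088165,
       -0.00073289]), 'effort': array([  0.58344539, -45.23947835,  24.2332685 ,  -2.33915448,
         0.65078739,  -0.18500824]), 'ee_pos': array([0.50366007, 0.03151277, 0.02749339]), 'eef_rot': array([-2.40583528e-02,  9.99710381e-01, -4.16465472e-04,  4.19297518e-04]), 'ft_force': array([-6.23699442, -1.00998678, 18.32209834]), 'wrist_torque': array([-0.37924129,  1.22996585, -0.19319911]), 'gripper_force': 42.3080188035965, 'finger_gap': 0.02566065346749291}
```

View pics/s2.png

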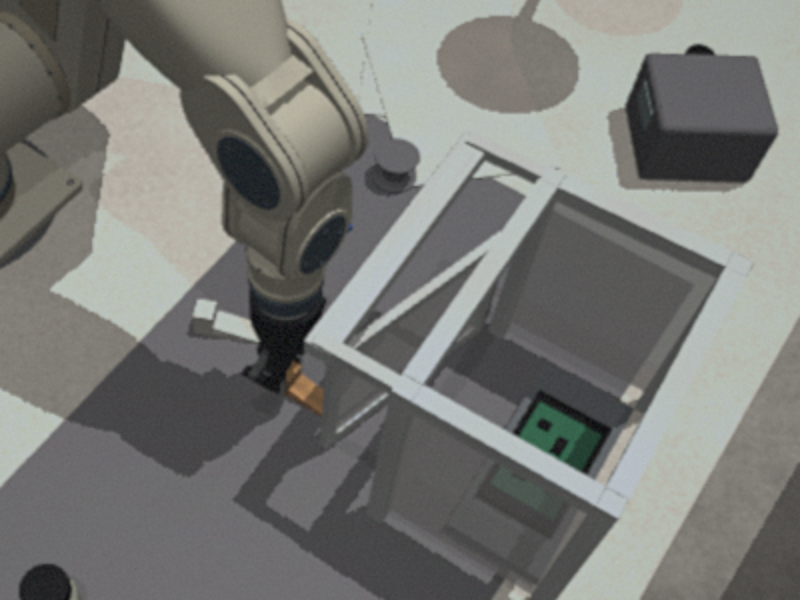

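The wedge is set down at about (300,385) in the crop, with its tip towards the door at (325,410). I'm releasing it and rising clear to see how the tool can be tilted.

Call:
{"name": "drive_tool", "arguments": {
  "rows": [
    [[0,0,-0.2],0,0.5],
    [[0,0,-0.2],0,0.7],
    [[0,0,-0.2],0,0.7],
    [[0,0,-6],0,0.7],
    [[0,0,-12],0,0.7],
    [[0,0,-18],0,0.7],
    [[0,0,-24],0,0.7],
    [[0,0,-30],0,0.7]
  ]
}}

```text
t: 4.7
ee_pos: [0.5035, 0.0311, 0.3282]
eef_rot: [-0.024, 1.0, 0.0, 0.0]
ft_force: [1.7, 0.4, -0.8]
finger_gap: 0.0597
gripper_force: 0.0
```

Call:
{"name": "drive_tool", "arguments": {
  "rows": [
    [[0,0,-6],0,0.7],
    [[0,0,-12],0,0.7],
    [[-6,0,-12],0,0.7],
    [[-12,0,-12],0,0.7],
    [[-18,0,-12],0,0.7],
    [[-24,0,-12],0,0.7],
    [[-30,0,-12],0,0.7],
    [[-36,0,-12],0,0.7]
  ]
}}

```text
t: 5.7
ee_pos: [0.7642, 0.0431, 0.3785]
eef_rot: [-0.024, 0.999, -0.001, 0.029]
ft_force: [0.8, 0.1, 0.6]
finger_gap: 0.0596
gripper_force: 0.0
```

Run:
```python
from h import *
s=ctrl.read_state(); print(s['joint_positions'],s['ee_pos'],s['eef_rot'])
```

```text
[-0.05423042  0.73047433  1.1651107   1.9477599   0.00315379 -0.10228248] [0.7642489  0.04311396 0.37854211] [-2.40591549e-02  9.99293434e-01 -6.82599761e-04  2.88673446e-02]
```

Call:
{"name": "drive_tool", "arguments": {
  "rows": [
    [[-6,0,0],0,0.7],
    [[-12,0,0],0,0.7],
    [[-18,0,0],0,0.7],
    [[-24,0,0],0,0.7]
  ]
}}

```text
t: 6.2
ee_pos: [0.8348, 0.0457, 0.3244]
eef_rot: [-0.024, 0.999, 0.0, 0.047]
ft_force: [-0.1, 0.9, 0.3]
finger_gap: 0.0597
gripper_force: 0.0
```

Call:
{"name": "drive_tool", "arguments": {
  "rows": [
    [[10,0,0],0,0.7],
    [[10,0,0],0,0.7],
    [[10,0,0],0,0.7]
  ]
}}

```text
t: 6.58
ee_pos: [0.7337, 0.0407, 0.3168]
eef_rot: [-0.024, 0.998, 0.0, 0.049]
ft_force: [1.0, -0.8, 0.9]
finger_gap: 0.0597
gripper_force: 0.0
```

Run:
```python
from h import *
s=ctrl.read_state(); print(s['joint_positions'],s['ee_pos'],s['eef_rot'])
```

```text
[-0.0619384   0.53566652  0.62319516  1.56025718  0.00872554 -0.10959775] [0.73374533 0.04068311 0.31675738] [-2.40123300e-02  9.98499910e-01  1.42829306e-04  4.92068909e-02]
```

Call:
{"name": "drive_tool", "arguments": {
  "rows": [
    [[-2,0,-6],0,0.7],
    [[-4,0,-12],0,0.7],
    [[-6,0,-18],0,0.7],
    [[-8,0,-24],0,0.7],
    [[-12,0,-28],0,0.7],
    [[-18,0,-28],0,0.7],
    [[-24,0,-28],0,0.7],
    [[-30,0,-28],0,0.7]
  ]
}}

```text
t: 7.58
ee_pos: [0.8126, 0.0452, 0.4043]
eef_rot: [-0.024, 0.995, -0.002, 0.096]
ft_force: [0.6, -0.7, 0.4]
finger_gap: 0.0598
gripper_force: 0.0
```

```bash
cat > st.py <<'E'
from h import *
s=ctrl.read_state(); q=s['eef_rot']; from scipy.spatial.transform import Rotation as Ro
R=Ro.from_quat(q).as_matrix(); print(round(s['t'],2),np.round(s['joint_positions'],3),np.round(s['ee_pos'],4),'toolz',np.round(R[:,2],3),'tooly',np.round(R[:,1],3),np.round(s['ft_force'],1))
E
python3 st.py
```

```text
7.58 [-0.051  0.794  1.364  1.948  0.011 -0.098] [0.8126 0.0452 0.4043] toolz [ 0.191  0.001 -0.982] tooly [-0.047  0.999 -0.008] [ 0.6 -0.7  0.4]
```

Call:
{"name": "drive_tool", "arguments": {
  "rows": [
    [[-1,0,-6],0,0.7],
    [[-2,0,-12],0,0.7],
    [[-3,0,-18],0,0.7],
    [[-5,0,-24],0,0.7],
    [[-6,0,-30],0,0.7],
    [[-7,0,-36],0,0.7],
    [[-8,0,-42],0,0.7],
    [[-9,0,-48],0,0.7]
  ]
}}

```text
t: 8.57
ee_pos: [0.7732, 0.0472, 0.4999]
eef_rot: [-0.023, 0.988, -0.006, 0.156]
ft_force: [-0.2, 0.3, 0.4]
finger_gap: 0.0594
gripper_force: 0.0
```

```bash
python3 st.py
```

```text
8.57 [-0.051  0.673  1.363  1.948  0.012 -0.097] [0.7732 0.0472 0.4999] toolz [ 0.308 -0.004 -0.951] tooly [-0.045  0.999 -0.018] [-0.2  0.3  0.4]
```

Call:
{"name": "drive_tool", "arguments": {
  "rows": [
    [[-1,0,-6],0,0.7],
    [[-3,0,-12],0,0.7],
    [[-5,0,-18],0,0.7],
    [[-7,0,-24],0,0.7],
    [[-9,0,-30],0,0.7],
    [[-11,0,-36],0,0.7],
    [[-13,0,-42],0,0.7],
    [[-15,0,-48],0,0.7]
  ]
}}

```text
t: 9.57
ee_pos: [0.7267, 0.0515, 0.5837]
eef_rot: [-0.023, 0.977, -0.009, 0.211]
ft_force: [0.3, 0.2, 0.0]
finger_gap: 0.0599
gripper_force: 0.0
```

Call:
{"name": "drive_tool", "arguments": {
  "rows": [
    [[-2,0,-6],0,0.7],
    [[-4,0,-12],0,0.7],
    [[-7,0,-18],0,0.7],
    [[-9,0,-24],0,0.7],
    [[-12,0,-30],0,0.7],
    [[-14,0,-36],0,0.7],
    [[-16,0,-42],0,0.7],
    [[-18,0,-48],0,0.7]
  ]
}}

```text
t: 10.58
ee_pos: [0.6739, 0.0576, 0.658]
eef_rot: [-0.022, 0.965, -0.012, 0.262]
ft_force: [0.4, -0.2, -0.2]
finger_gap: 0.0599
gripper_force: 0.0
```

```bash
python3 st.py
```

```text
10.57 [-0.043  0.454  1.363  1.948  0.01  -0.087] [0.6739 0.0576 0.658 ] toolz [ 0.507 -0.012 -0.862] tooly [-0.037  0.999 -0.035] [ 0.4 -0.2 -0.2]
```

Out-of-reach commands saturate j3 and j4, and the resulting tilt is kept. It is now 30°, so I'm moving back behind the wedge with the fingers shut.

Call:
{"name": "drive_tool", "arguments": {
  "rows": [
    [[5,0,-3],0,0],
    [[10,0,-6],0,0],
    [[15,0,-9],0,0],
    [[20,0,-11.5],0,0],
    [[23,0,-6.4],0,0],
    [[26,0,-1.3],0,0],
    [[29,0,3.8],0,0],
    [[32,0,8.9],0,0]
  ]
}}

```text
t: 11.58
ee_pos: [0.4426, 0.0407, 0.4176]
eef_rot: [-0.023, 0.965, -0.012, 0.263]
ft_force: [1.5, 0.1, 0.7]
finger_gap: 0.0003
gripper_force: 0.0
```

```bash
python3 st.py
```

```text
11.57 [-0.133 -0.267 -0.207  1.101  0.056 -0.165] [0.4426 0.0407 0.4176] toolz [ 0.507 -0.012 -0.862] tooly [-0.037  0.999 -0.035] [1.5 0.1 0.7]
```

Call:
{"name": "drive_tool", "arguments": {
  "rows": [
    [[3,0,5],0,0],
    [[6,0,10],0,0],
    [[9,0,15],0,0],
    [[12,0,20],0,0],
    [[14.8,0,24.6],0,0],
    [[14.8,0,24.6],0,0]
  ]
}}

```text
t: 12.32
ee_pos: [0.4377, 0.0308, 0.1291]
eef_rot: [-0.022, 0.966, -0.011, 0.259]
ft_force: [1.0, -0.0, 0.6]
finger_gap: -0.0001
gripper_force: 0.0
```

```bash
python3 st.py
cat > wl.py <<'E'
from h import *
import sys
def hm(p):
    h=cv2.cvtColor(p,cv2.COLOR_RGB2HSV); return (h[:,:,0]>5)&(h[:,:,0]<25)&(h[:,:,1]>110)&(h[:,:,2]>50)
o=np.array([.6533,.1053]); E=np.array([[.99885,.048],[-.048,.99885]])
for n in ['wrist','top']:
    c=cal(n); p,d=ctrl.camera(n); m=hm(p)&(d>0); cv2.imwrite(f'pics/{sys.argv[1]}_{n}.png',p[:,:,::-1])
    if n=='top': m[:,:200]=0;m[:,350:]=0;m[:190]=0;m[290:]=0
    ys,xs=np.nonzero(m)
    if len(xs)<20: print(n,len(xs)); continue
    P=np.array([depth_pt(c,x,y,d) for x,y in zip(xs,ys)]); P=P[(P[:,2]>-.01)&(P[:,2]<.06)]
    G=(P[:,:2]-o)@E.T*1000; k=P[:,2]>.032
    print(n,len(P),'all',cv2.minAreaRect(G.astype('f4')),'head',cv2.minAreaRect(G[k].astype('f4')) if k.sum()>10 else None,'maxx',np.percentile(G[:,0],[1,99]))
E
python3 wl.py a
```

```text
12.32 [-0.169 -0.127 -0.876  0.303  0.074 -0.196] [0.4377 0.0308 0.1291] toolz [ 0.5   -0.01  -0.866] tooly [-0.037  0.999 -0.033] [ 1.  -0.   0.6]
wrist 2524 all ((-124.02445220947266, -67.52957153320312), (25.368356704711914, 80.4847640991211), 89.35067749023438) head ((-151.3339385986328, -67.22028350830078), (25.371170043945312, 25.222143173217773), 89.36502075195312) maxx [-163.65978918  -86.49586257]
top 351 all ((-122.26475524902344, -65.61048889160156), (25.085777282714844, 78.04727172851562), 89.76314544677734) head ((-149.33848571777344, -65.87554168701172), (23.850427627563477, 23.53413963317871), 87.06819915771484) maxx [-160.9004555   -83.59287226]
```

View pics/a_wrist.png

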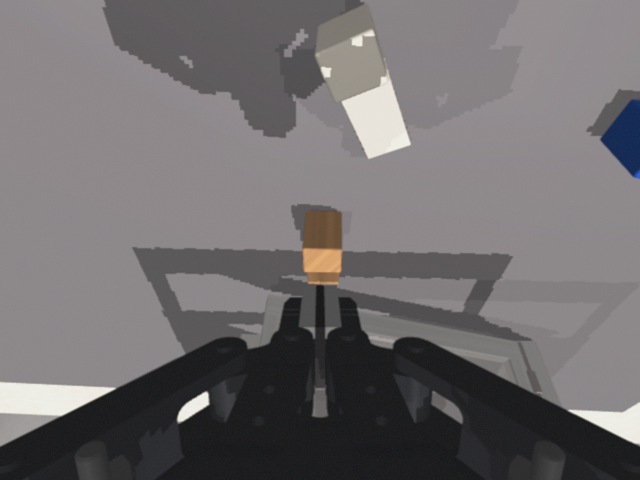

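The wedge lies flat and aligned, with its head at (322,240) and centre at guard (-150,-66). The door's lower frame shows at (400,320). I'm going down behind the head.

Call:
{"name": "drive_tool", "arguments": {
  "rows": [
    [[0.5,0,4],0,0],
    [[1,0.1,7],0,0],
    [[1.7,0.2,9],0,0],
    [[2.4,0.2,10.2],0,0],
    [[2.4,0.2,10.2],0,0]
  ]
}}

```text
t: 13.05
ee_pos: [0.4733, 0.0299, 0.0339]
eef_rot: [-0.023, 0.964, -0.012, 0.263]
ft_force: [-0.5, -0.7, 0.7]
finger_gap: 0.0
gripper_force: 0.0
```

```bash
python3 st.py
```

```text
13.05 [-0.154  0.125 -1.    -0.085  0.066 -0.183] [0.4733 0.0299 0.0339] toolz [ 0.509 -0.012 -0.861] tooly [-0.037  0.999 -0.035] [-0.5 -0.7  0.7]
```

Call:
{"name": "drive_tool", "arguments": {
  "rows": [
    [[-0.4,0,0.8],0,0],
    [[-1,0,1.2],0,0],
    [[-1.7,0,1.6],0,0],
    [[-2.3,0,1.95],0,0],
    [[-3,0,2.3],0,0],
    [[-3.6,0,2.7],0,0],
    [[-4.3,0,3.1],0,0],
    [[-4.9,0.1,3.5],0,0]
  ]
}}

```text
t: 14.05
ee_pos: [0.5319, 0.0331, 0.027]
eef_rot: [-0.022, 0.965, -0.012, 0.262]
ft_force: [-3.2, 0.1, 1.5]
finger_gap: 0.0002
gripper_force: 1.3
```

```bash
python3 st.py; python3 wl.py b
```

```text
14.05 [-0.122  0.221 -0.889 -0.068  0.05  -0.155] [0.5319 0.0331 0.027 ] toolz [ 0.507 -0.012 -0.862] tooly [-0.037  0.999 -0.035] [-3.2  0.1  1.5]
wrist 106 all ((-110.71388244628906, -71.66768646240234), (14.579875946044922, 48.81380844116211), 89.4085922241211) head ((-110.66259002685547, -66.69886779785156), (4.641726970672607, 48.81380844116211), 89.4085922241211) maxx [-133.416272   -86.7010631]
top 257 all ((-76.73726654052734, -67.23429107666016), (25.418642044067383, 59.65793991088867), 85.6039810180664) head ((-94.56816864013672, -65.05757904052734), (23.817907333374023, 23.878398895263672), 86.31405639648438) maxx [-106.68492823  -48.84943525]
```

Call:
{"name": "drive_tool", "arguments": {
  "rows": [
    [[-0.6,0,0.35],0,0],
    [[-1.1,0,0.65],0,0],
    [[-1.6,0,0.95],0,0],
    [[-2.15,0,1.27],0,0],
    [[-2.15,0,1.27],0,0]
  ]
}}

```text
t: 14.78
ee_pos: [0.5571, 0.034, 0.0272]
eef_rot: [-0.023, 0.965, -0.012, 0.263]
ft_force: [-0.5, -0.2, -0.4]
finger_gap: 0.0002
gripper_force: 0.0
```

```bash
cat > pk.py <<'E'
from h import *
import sys
o=np.array([.6533,.1053]); E=np.array([[.99885,.048],[-.048,.99885]])
F=[];
for i in range(3): s=ctrl.read_state(); F.append(s['ft_force']); d=ctrl.camera('top') if i<2 else d
F=np.array(F); g=(s['ee_pos'][:2]-o)@E.T*1000
p,D=d; c=cal('top'); f,cx,cy,R,t=c
print('t',s['t'],'tcp g',np.round(g,1),'z',s['ee_pos'][2],'tip~',round(g[0]+29.7+67,1),'F',np.round(F,1).tolist(),'grip',s['gripper_force'])
v,u=np.mgrid[0:480,0:640]; W=(np.stack([(u-cx)/f*D,(v-cy)/f*D,D],-1)-t)@R
G=(W[...,:2]-o)@E.T*1000; m=(W[...,2]>.185)&(W[...,2]<.215)&(abs(G[...,1])<118)&(G[...,0]>-95)&(G[...,0]<8)&(D>0)
Q=G[m]; 
for a,b in((60,118),(0,60),(-60,0),(-118,-60)):
    q=Q[(Q[:,1]>a)&(Q[:,1]<=b)]; print((a,b),len(q),np.round(np.median(q,0),1) if len(q) else '')
h=cv2.cvtColor(p,cv2.COLOR_RGB2HSV); m=(h[...,0]>5)&(h[...,0]<25)&(h[...,1]>110)&(h[...,2]>50)&(D>0)&(abs(G[...,1]+66)<40)&(G[...,0]>-150)&(G[...,0]<30)
for nm,k in(('head',m&(W[...,2]>.032)),('all',m)):
    if k.sum()>8: print(nm,k.sum(),[np.round(x,1) for x in cv2.minAreaRect(G[k].astype('f4'))])
E
python3 pk.py
```

```text
t 14.875 tcp g [-99.8 -66.6] z 0.027214191250922525 tip~ -3.1 F [[-0.5, -0.2, -0.4], [0.7, 0.2, -0.1], [0.9, -0.5, 0.4]] grip 0.0
(60, 118) 177 [-3.7 89. ]
(0, 60) 183 [-10.1  29.2]
(-60, 0) 178 [-16.8 -30.9]
(-118, -60) 171 [-22.9 -90.3]
head 105 [array([-69.2, -67.1]), array([24., 24.]), np.float64(84.2)]
all 232 [array([-56.7, -69.3]), array([25.7, 53.7]), np.float64(83.8)]
```

Call:
{"name": "drive_tool", "arguments": {
  "rows": [
    [[-0.3,0,0.2],0,0],
    [[-0.6,0,0.35],0,0],
    [[-0.9,0,0.5],0,0],
    [[-1.2,0,0.7],0,0],
    [[-1.2,0,0.7],0,0]
  ]
}}

```text
t: 15.5
ee_pos: [0.5707, 0.0345, 0.0271]
eef_rot: [-0.023, 0.965, -0.012, 0.263]
ft_force: [-0.8, 0.0, -0.7]
finger_gap: -0.0006
gripper_force: 0.4
```

```bash
python3 pk.py
```

```text
t 15.6 tcp g [-86.  -66.7] z 0.02721213785654554 tip~ 10.7 F [[-0.8, 0.0, -0.7], [-1.5, -0.3, -0.3], [-1.0, 1.0, -0.0]] grip 0.2703924517845735
(60, 118) 179 [-1.6 90.4]
(0, 60) 183 [-3.8 30.7]
(-60, 0) 187 [ -6.4 -29.4]
(-118, -60) 180 [ -8.8 -87.5]
head 110 [array([-56.6, -67.5]), array([23.9, 25.2]), np.float64(86.3)]
all 168 [array([-48.7, -68.6]), array([25.6, 40.3]), np.float64(81.2)]
```

Call:
{"name": "drive_tool", "arguments": {
  "rows": [
    [[-0.2,0,0.12],0,0],
    [[-0.43,0,0.25],0,0],
    [[-0.52,0,0.31],0,0],
    [[-0.52,0,0.31],0,0]
  ]
}}

```text
t: 16.1
ee_pos: [0.5764, 0.0347, 0.027]
eef_rot: [-0.023, 0.965, -0.012, 0.262]
ft_force: [-3.3, 0.6, 0.7]
finger_gap: 0.0001
gripper_force: 1.4
```

Call:
{"name": "drive_tool", "arguments": {
  "rows": [
    [[-0.09,0,0.05],0,0],
    [[-0.09,0,0.05],0,0]
  ]
}}

```text
t: 16.35
ee_pos: [0.5774, 0.0348, 0.027]
eef_rot: [-0.023, 0.965, -0.012, 0.262]
ft_force: [-3.2, -0.1, -0.1]
finger_gap: 0.0002
gripper_force: 1.5
```

```bash
python3 pk.py
```

```text
t 16.45 tcp g [-79.2 -66.8] z 0.0270497308973531 tip~ 17.5 F [[-3.2, -0.1, -0.1], [-3.5, -1.5, 1.6], [-3.1, -0.4, 0.3]] grip 1.4943001954816282
(60, 118) 179 [-0.1 88.4]
(0, 60) 186 [-0.9 30.2]
(-60, 0) 184 [ -1.  -29.7]
(-118, -60) 180 [ -1.5 -89.3]
head 111 [array([-49.8, -67.8]), array([24. , 24.8]), np.float64(86.2)]
all 141 [array([-46. , -68.6]), array([25.2, 32.5]), np.float64(82.2)]
```

Call:
{"name": "drive_tool", "arguments": {
  "rows": [
    [[-0.09,0,0.05],0,0],
    [[-0.09,0,0.05],0,0]
  ]
}}

```text
t: 16.7
ee_pos: [0.5784, 0.0348, 0.0271]
eef_rot: [-0.022, 0.965, -0.012, 0.262]
ft_force: [-3.9, -0.4, 1.3]
finger_gap: -0.0001
gripper_force: 1.4
```

Call:
{"name": "drive_tool", "arguments": {
  "rows": [
    [[-0.09,0,0.05],0,0],
    [[-0.09,0,0.05],0,0]
  ]
}}

```text
t: 16.95
ee_pos: [0.5792, 0.0349, 0.027]
eef_rot: [-0.023, 0.965, -0.012, 0.262]
ft_force: [-5.4, 0.3, 1.6]
finger_gap: 0.0002
gripper_force: 2.5
```

```bash
python3 pk.py
```

```text
t 17.05 tcp g [-77.4 -66.8] z 0.027016859900686363 tip~ 19.3 F [[-5.4, 0.3, 1.6], [-5.1, -0.4, 1.8], [-5.0, -0.2, 1.1]] grip 2.4303080700337887
(60, 118) 176 [-0.2 88.6]
(0, 60) 190 [-0.1 30.2]
(-60, 0) 187 [ -0.2 -29.9]
(-118, -60) 181 [ -0.3 -88.8]
head 107 [array([-49.5, -67.9]), array([24.2, 23.8]), np.float64(86.9)]
all 131 [array([-46.2, -68.7]), array([25.5, 30.4]), np.float64(85.9)]
```

Call:
{"name": "drive_tool", "arguments": {
  "rows": [
    [[-0.09,0,0.05],0,0],
    [[-0.09,0,0.05],0,0]
  ]
}}

```text
t: 17.3
ee_pos: [0.5799, 0.0349, 0.0269]
eef_rot: [-0.022, 0.965, -0.012, 0.262]
ft_force: [-7.3, -0.6, 3.2]
finger_gap: -0.0002
gripper_force: 3.7
```

Call:
{"name": "drive_tool", "arguments": {
  "rows": [
    [[-0.06,0,0.04],0,0],
    [[-0.06,0,0.04],0,0]
  ]
}}

```text
t: 17.55
ee_pos: [0.5803, 0.0349, 0.0268]
eef_rot: [-0.022, 0.965, -0.012, 0.262]
ft_force: [-9.7, -0.7, 6.4]
finger_gap: -0.0002
gripper_force: 4.9
```

```bash
python3 pk.py
```

```text
t 17.65 tcp g [-76.3 -66.8] z 0.026844117937170914 tip~ 20.4 F [[-9.7, -0.7, 6.4], [-10.7, -0.2, 5.4], [-10.2, -0.4, 6.0]] grip 4.8597215094878266
(60, 118) 179 [-0.1 89.2]
(0, 60) 188 [ 0.1 30.4]
(-60, 0) 189 [ -0.1 -29.9]
(-118, -60) 180 [ -0.1 -89. ]
head 104 [array([-48.7, -67.9]), array([23.9, 22.6]), np.float64(84.9)]
all 128 [array([-45.1, -68.3]), array([24.5, 28.9]), np.float64(81.7)]
```

The door is shut and the wedge is tight at about 10 N of push. I'm backing off along the line of entry.

Call:
{"name": "drive_tool", "arguments": {
  "rows": [
    [[0.2,0,-0.12],0,0],
    [[0.9,0,-0.5],0,0],
    [[2.6,0,-1.5],0,0],
    [[4.3,0,-2.5],0,0],
    [[6,0,-3.5],0,0],
    [[6,0,-4.5],0,0],
    [[6,0,-4.5],0,0]
  ]
}}

```text
t: 18.52
ee_pos: [0.5077, 0.0323, 0.0369]
eef_rot: [-0.023, 0.964, -0.012, 0.264]
ft_force: [-0.2, 0.1, 0.5]
finger_gap: -0.0001
gripper_force: 0.0
```

```bash
python3 pk.py; python3 wl.py z
```

```text
t 18.625 tcp g [-148.8  -65.9] z 0.03634784115442324 tip~ -52.1 F [[-0.2, 0.1, 0.5], [0.2, -0.4, -0.9], [-0.3, 0.3, -0.3]] grip 0.0
(60, 118) 181 [-0.4 89.1]
(0, 60) 187 [-0.3 30.1]
(-60, 0) 187 [ -0.2 -30. ]
(-118, -60) 179 [  0.4 -88.8]
head 105 [array([-48.6, -67.9]), array([24.1, 22.3]), np.float64(85.2)]
all 134 [array([-45.4, -68.3]), array([24.7, 28.5]), np.float64(81.2)]
wrist 332 all ((-60.03206253051758, -67.47061157226562), (8.058730125427246, 4.3218770027160645), 84.2141342163086) head ((-60.31867599487305, -67.54667663574219), (7.862619876861572, 3.780688524246216), 67.8010025024414) maxx [-62.20401623 -58.79577359]
top 136 all ((-45.63300704956055, -68.45235443115234), (24.67557144165039, 29.16248321533203), 82.56922149658203) head ((-48.704288482666016, -67.90579223632812), (24.20378875732422, 21.687788009643555), 85.32950592041016) maxx [-60.61481559 -32.94222872]
```

View pics/z_top.png

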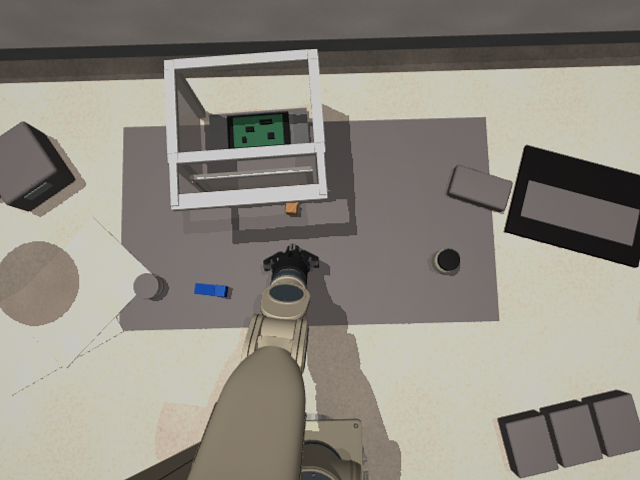

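The top view shows the door shut along row 174, the wedge head in front of it at (292,208), the bystanders unmoved and the arm clear of the wedge. I'm rising a little and handing in.

Call:
{"name": "drive_tool", "arguments": {
  "rows": [
    [[-1.2,0,-2.1],0,0],
    [[-2.5,0,-4.3],0,0],
    [[-2.5,0,-4.3],0,0]
  ]
}}

```text
t: 19.1
ee_pos: [0.5079, 0.0341, 0.087]
eef_rot: [-0.023, 0.964, -0.012, 0.264]
ft_force: [1.5, -0.4, 0.1]
finger_gap: 0.0004
gripper_force: 0.0
```

```bash
python3 pk.py; python3 -c "
from rig import ctrl
print(ctrl.sign_off())"
```

```text
t 19.2 tcp g [-150.1  -63.9] z 0.0848699697559967 tip~ -53.4 F [[1.5, -0.4, 0.1], [-0.2, 0.2, 0.2], [0.3, -0.5, -0.5]] grip 0.0
(60, 118) 185 [-0.4 89. ]
(0, 60) 188 [-0.2 30.3]
(-60, 0) 186 [ -0.  -30.1]
(-118, -60) 178 [  0.2 -88.8]
head 105 [array([-48.3, -67.9]), array([24., 23.]), np.float64(85.6)]
all 135 [array([-45.6, -68.4]), array([24.5, 29. ]), np.float64(82.0)]
the job is handed in; nothing more can be done
None
```

I handed the job in at about 19 s: the camera shows the door shut and staying shut with the arm clear and the wooden wedge jammed under its free half, though the sign-off returned no verdict; the last push was about 10 N at the wrist, and the force on the door itself was not measured.

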